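# Shut and bolt the moss-craft chest

## Task

The plywood craft chest has been left open. Using only your fingertips, push its white lid over and down gently, without slamming it, until it is fully shut, then push the red knob of the bolt on its front all the way across, through the lug that hangs from the lid. Grasp and lift nothing, shoot the bolt only once the lid is down, leave the things in the chest and on the table where they are, and finish clear of everything.

Things in the scene. Friction and masses are not known exactly. Their poses are not given: they have to be found in the camera images.
- chest: Open-topped pale plywood chest, fixed to the table, 160 (its x) x 220 (its y) x 90 mm high, walls and floor 8 mm. Origin: centre of its underside, on the table. Its -x side is the front and faces the robot, turned up to 0.5 rad. It is on the robot's left or right (a moss carton has the other place). The lid's hinge runs along its y on top of the far (+x) wall.
- chest_hinge (a point): Middle of the lid's hinge line: in the chest's frame x = +80, y = 0, z = +90 mm. It does not move.
- lid (a joint): Lid angle (rad): 0 = shut, flat on the rim; grows as it opens; 1.57 = upright; stop at 1.75; starts at 1.1 to 1.6. Plain white panel 164 x 224 x 10 mm, 0.2 kg, reaching 162 mm from the hinge line; outer face 10 mm off the hinge plane. A stiff hinge holds it wherever it is left; push its outer (far) face towards the robot and down, about 1 to 4 N near the free edge.
- lid_edge (a point): Middle of the lid's free edge, on its outer face: 160 mm from the hinge line and 10 mm outwards. With the lid shut it lies at x = -80, y = 0, z = +100 mm in the chest's frame.
- lid_lug (a point): Steel lug on the lid's free edge for the bolt: two plates 4 mm thick, 18 mm wide in all, standing 16 mm beyond the edge and hanging 27 mm below the rim when shut. This point is its middle: shut, it lies at x = -89, y = +49, z = +80 mm in the chest's frame.
- bolt (a joint): Travel of the bolt (m) along the chest's +y (to the left seen from the robot): starts between 0 and 0.010, end stop at 0.045 = fully across, its bar through the lid's lug. It stays where it is left; sliding takes about 2 N.
- bolt_knob (a point): The bolt's red knob, a round rod 16 mm across sticking straight out of the chest's front (along its -x). This point is on the rod's axis, half-way: at bolt = 0 it lies at x = -114, y = -50, z = +68 mm in the chest's frame. The rod reaches from 17 to 51 mm before the front face; the steel channel behind it reaches 13 mm, spanning y -87 to +31, z 53 to 83 mm.
- carton: Fixed open cardboard carton of green moss, 180 x 200 x 100 mm, origin at the centre of its underside; not part of the job.
- thread: Green thread spool standing loose inside the chest, 36 mm across, 40 mm high; origin: centre of its underside.
- sponge: Yellow block lying loose inside the chest, 50 x 70 x 30 mm; origin: centre of its underside.
- notebook: Red notebook lying on the table, 90 x 120 x 16 mm; origin: centre of its underside.
- gluegun: Blue glue gun lying on its side, about 220 x 110 mm, 33 mm high; origin: under the middle of its barrel.
- mister: Clear bottle with green cap, 60 mm across, 150 mm high; origin: centre of its underside.
- tape: Orange tape roll lying flat, 90 mm across, 25 mm high; origin: centre of its underside.
- wire: Copper wire reel standing on its flange, 60 mm across, 40 mm high; origin: centre of its underside.
- glue: White jar with blue cap, 52 mm across, 80 mm high; origin: centre of its underside.

How it is judged (in metres and radians):
On the way, in this order (a step that is already met when the one before it is completed fails the run):
1. the lid is shut (within 0.05 rad) (value of joint lid below 0.05 rad), for 0.2 s.
2. the bolt is across (at least 38 of 45 mm) with the lid shut (value of joint bolt above 0.038 m and value of joint lid below 0.05 rad), for 0.2 s.
At the end, for the whole second after the job is handed in: The lid is shut to within 0.05 rad, the bolt is across by at least 38 of its 45 mm and at rest, and every loose thing is within 30 mm of where it stood (all of step 2 and velocity of joint bolt below 0.01 m/s and distance of each of notebook, gluegun, mister, tape, wire, glue, thread, sponge from where it was at the start of the episode below 0.03 m); the robot touches nothing.
It fails at once if the lid was slammed (swung shut faster than 3 rad/s) (velocity of joint lid below -3 rad/s).
It fails at once if the bolt was shot (past 22 mm) while the lid was up (over 0.12 rad) (value of joint bolt above 0.022 m and value of joint lid above 0.12 rad).
It fails at once if a thing in the chest was lifted, carried, shifted by over 30 mm or tipped over (distance of any of thread, sponge from where it was at the start of the episode above 0.03 m or angle between any of thread, sponge's own z axis and vertical above 0.6 rad).
It fails at once if a thing on the table was lifted, carried, shifted by over 30 mm or tipped over (distance of any of notebook, gluegun, mister, tape, wire, glue from where it was at the start of the episode above 0.03 m or angle between any of notebook, gluegun, mister, tape, wire, glue's own z axis and vertical above 0.6 rad).
It also fails if it takes over 45 s, if anything falls off the work surface, if the arm or the gripper's body presses on something with over 40 N, if the wrist force passes 120 N, or if a joint passes its speed limit or range.

## Robot

A 6-joint arm with a two-finger parallel gripper is mounted at the origin on the work surface. World frame = base frame: x ahead of the robot, y to its left, z up, the work surface at z = 0. Lengths are in m, angles in degrees, forces in N, time in s.
With the tool pointing down it reaches from about 0.275 to 0.825 m from the base axis. Payload 4.9 kg.
Tool frame: the origin (TCP) lies on the front face of the gripper's body, between the roots of the fingers; the fingertips stand 73 mm ahead of it and the grasp point (between the pads) lies 54 mm ahead of it; z points along the fingers, y is the line along which they close (so a half turn about z gives the same grasp; the last joint's range is limited). The gripper opens to 85 mm and grips with 20 to 120 N. Pads are 22 mm wide; open, the fingers measure 114 mm over their backs; the gripper's body (76 mm by 85 mm) begins 54 mm behind the grasp point. The pads swing forward as they close: fully open they stand 13 mm farther back than shut.
Start: joints at [59.519, 18.69, -11.035, 60.275, 0, 82.311], TCP at [0.213, 0.507, 0.304] pointing down, gripper open.
Joint ranges: [-152.03, 152.03], [-55.5, 102.48], [-74.3, 77.21], [-110.64, 120.58], [-84.22, 78.4], [-180, 180]. Speed limits (degrees/s): [147.25, 147.25, 180, 180, 180, 180].

## Interface

Orientations are given as a 3x3 rotation matrix whose columns are the frame's x, y, z axes.
In Python, from cell import telemetry, optics, bot gives the robot as it stands. The module is installed in compiled form; this text tells all that it offers.
- The arm moves only by the tool step_arm, never from a script. Its argument "motion" is a list of rows, each a list of 4 numbers: the shift along the world's x, y, z in mm, then the turn about the world's z in rad. In form: [[dx, dy, dz, spin], ...]. A call has 1 to 12 rows; each row shifts and turns the commanded pose from where the row before left it; what a row does not reach is not made up. A row lasts 1/10 s, in which the tool goes at most 50 mm and 8.59 degrees, less where a joint would pass 70% of its speed; a pose out of reach is approached as far as the arm can. A call is refused whole if a number of a shift passes 50 or a number of a turn 0.15, either way. A call with a gripper value outside its range is refused whole. "fingers" is the opening, from 0 (shut) to 1 (fully open), set as the call begins (left out, the last holds). The fingers move at their own pace and stop on an object; the grip force is fixed at half the most. Time passes only in rows, so rows that do not move let the fingers close. It gives the time, the measured TCP pose, the force, the opening and the grip force at its end, in the units of the state.
- telemetry.get_state(): the state, without advancing time (a new reading comes with each control period).
- optics.capture(name): name is "scene" or "top"; returns the picture (384x512x3 uint8, red, green, blue); there is no depth.
- optics.camera_params(name): a dict with "fx", "fy", "cx", "cy" (pixels), "rvec" (rotation vector, rad) and "tvec" (3), from world to camera coordinates, as OpenCV has them. Camera axes: x right, y down, z forward; pixel columns grow to the right and rows downward; lengths in m; the calibration is good to about 2 mm. A picture is of the moment at which its call begins. camera_params takes no time and is no camera call.
- bot.job_done(): hands the job in; it is judged then, once.
The state is a dict: "clock": time; "joint_pos": joint angles; "dq": joint speeds; "effort": joint torques, N m; "position": TCP position; "orientation": TCP orientation; "force": force on the tool from outside, world axes, zero at the start; "ft_torque": the same for the moment, N m; "opening": finger opening in m; "finger_force": force on a finger pad.
Only numpy, scipy, OpenCV 4.12 (cv2) and the standard library are available. Lean on these libraries where they do the work, as an engineer would, in place of code of your own. Each camera call takes 0.05 s, during which the arm holds its last target. There are 200 camera calls.

## Working session

There is one attempt and no reset: what is moved stays moved. The work goes in short steps, Python scripts to look and compute and a tool call to move; the robot and the scene stay as the last step left them, time stands still between calls to the robot, and variables do not carry over. Pictures are saved under pics/ and viewed, at most 10 in all, crops included, and the job is handed in when it is done.

Besides the shell and the picture viewer there is one more tool, called after ">>>" as name([rows], argument=value, ...), one row to a line, values as JSON. step_arm: Moves the arm, as the interface text tells. Its arguments: {"type":"object","properties":{"motion":{"type":"array"},"fingers":{"type":"number"}},"required":["motion"]}

```bash
mkdir -p pics; python3 - <<'E'
from cell import telemetry, optics
import cv2,numpy as np
for n in("scene","top"):
    im=optics.capture(n); cv2.imwrite(f"pics/{n}0.png",im[:,:,::-1]); p=optics.camera_params(n); print(n,p)
    R=cv2.Rodrigues(np.array(p["rvec"],float))[0]; print(-R.T@np.array(p["tvec"]).ravel(), R.tolist())
print(telemetry.get_state())
E
```

```text
scene {'fx': 438.99499900511023, 'fy': 438.99499900511023, 'cx': 250.9429342013388, 'cy': 184.58853100965015, 'rvec': array([ 1.71545083,  1.56269324, -0.77618578]), 'tvec': array([-0.0470313 , -0.2450274 ,  1.90086342])}
[ 1.67361544 -0.13691419  0.92509348] [[0.10086136175936411, 0.9947782474430856, 0.01559564420311832], [0.5886424563621849, -0.047030799654037225, -0.8070242638556758], [-0.8020767072244028, 0.09057782453760577, -0.590312301608305]]
top {'fx': 371.30624770241855, 'fy': 371.30624770241855, 'cx': 252.8569643153854, 'cy': 191.7478462458479, 'rvec': array([ 2.15267464, -2.13256273,  0.1093976 ]), 'tvec': array([0.01632504, 0.52638237, 1.05314211])}
[ 0.38713674 -0.00804742  1.11198633] [[0.011040932482476284, -0.9996072087778627, -0.025758997830810322], [-0.9917241129037411, -0.007651315735352382, -0.1281590467068392], [0.12791161673282547, 0.02696081465475851, -0.9914190500378468]]
{'clock': 0.1, 'joint_pos': array([ 5.95182999e+01,  1.87283031e+01, -1.10856160e+01,  6.02754450e+01,
       -5.93432876e-04,  8.23094533e+01]), 'dq': array([-0.13827339, -0.04178817,  0.08213574, -0.12138   ,  0.02995564,
       -0.04222941]), 'effort': array([ 5.68988962e-04, -4.44240439e+01,  2.63037050e+01,  7.86491088e-03,
       -4.13205828e-05, -1.23392240e-06]), 'position': array([0.21285036, 0.50669989, 0.30318091]), 'orientation': array([[-9.21922899e-01,  3.87372632e-01, -7.82251446e-04],
       [ 3.87373371e-01,  9.21921933e-01, -1.34938799e-03],
       [ 1.98458789e-04, -1.54705507e-03, -9.99998784e-01]]), 'force': array([-0.20073907,  0.4087275 , -0.17596627]), 'ft_torque': array([-0.00365381, -0.05412799,  0.00026382]), 'finger_force': 0.0, 'opening': 0.08540467013036865}
```

View pics/scene0.png

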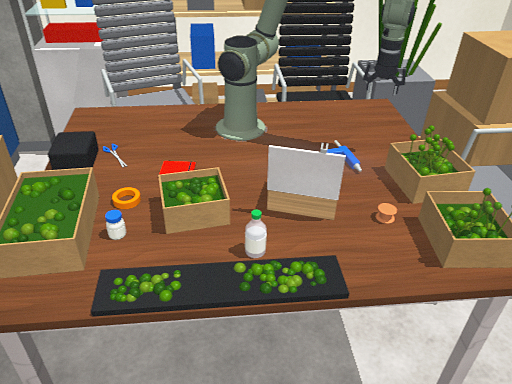

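View pics/top0.png

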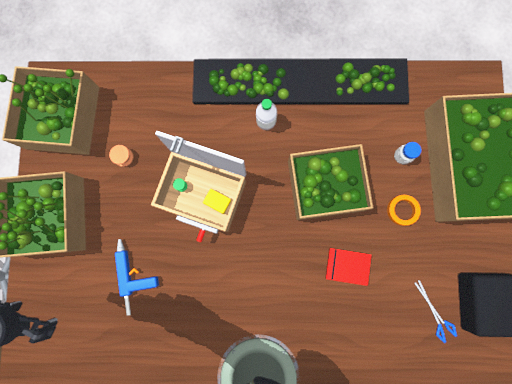

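The scene view shows the lid's outer face at (305,175), with the mister at (256,235) behind the chest. The top view shows the chest at (200,190), its red knob at (202,234) on the robot side, and the glue gun at (128,278). I'll zoom in next.

```bash
python3 - <<'E'
import cv2,numpy as np
a=cv2.imread("pics/top0.png")[120:250,140:260]; b=cv2.imread("pics/scene0.png")[135:225,225:355]
a=cv2.resize(a,None,fx=4.6,fy=4.6,interpolation=cv2.INTER_CUBIC);cv2.imwrite("pics/topz.png",a)
b=cv2.resize(b,None,fx=6,fy=6,interpolation=cv2.INTER_CUBIC);cv2.imwrite("pics/scz.png",b)
E
```

```text
(no output)
```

View pics/topz.png

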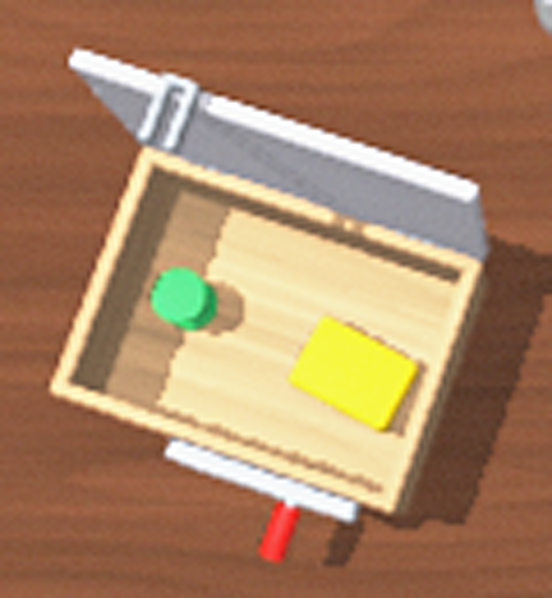

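View pics/scz.png

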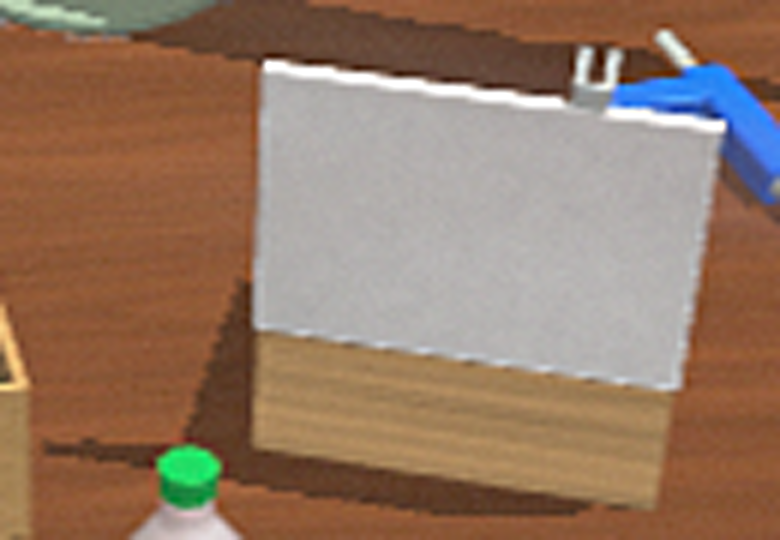

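The top crop gives rim corners at about (148,150), (52,388), (398,512) and (483,258), and the knob from (288,505) to (272,558). The scene crop gives the lid's outer edge ends at (262,70) and (723,130). The mister is behind the lid on the right.

```bash
cat > h.py <<'E'
import cv2,numpy as np
from cell import optics
def cam(n):
    p=optics.camera_params(n);R=cv2.Rodrigues(np.array(p["rvec"],float))[0]
    return p,R,-R.T@np.array(p["tvec"],float).ravel()
def ray(n,u,v):
    p,R,c=cam(n); return c,R.T@np.array([(u-p["cx"])/p["fx"],(v-p["cy"])/p["fy"],1.])
def onz(n,u,v,z):
    c,d=ray(n,u,v); return c+d*(z-c[2])/d[2]
def tri(a,b):
    (c1,d1),(c2,d2)=ray(*a),ray(*b)
    s=np.linalg.lstsq(np.c_[d1,-d2],c2-c1,rcond=None)[0]
    p,q=c1+s[0]*d1,c2+s[1]*d2; return (p+q)/2,np.linalg.norm(p-q)
def T(x,y): return ("top",(x+.5)/4.6-.5+140,(y+.5)/4.6-.5+120)
def S(x,y): return ("scene",(x+.5)/6-.5+225,(y+.5)/6-.5+135)
E
python3 - <<'E'
from h import *
np.set_printoptions(precision=4,suppress=True)
C=np.array([onz(*T(*q),.09) for q in((148,150),(52,388),(398,512),(483,258))]);print(C)
print([np.linalg.norm(C[i]-C[(i+1)%4]) for i in range(4)])
o=C.mean(0); ax=(C[0]+C[3]-C[1]-C[2]);yaw=np.arctan2(ax[1],ax[0]); ay=C[0]+C[1]-C[2]-C[3]; yaw2=np.arctan2(-ay[0],ay[1])
yaw=(yaw*160+yaw2*220)/380
print("o",o,yaw,yaw2)
R=np.array([[np.cos(yaw),-np.sin(yaw),0],[np.sin(yaw),np.cos(yaw),0],[0,0,1]]);O=o*[1,1,0]
f=lambda p:R.T@(p-O)
for a,b in(((75,50),(723,128)),((478,185),(262,68))):
    p,e=tri(T(*a),S(*b)); l=f(p); print("lid corner",p,e,l,"ang",np.degrees(np.arctan2(l[2]-.09,-(l[0]-.08))), np.hypot(l[2]-.09,l[0]-.08))
for q in((272,558),(288,505)): print("knob",f(onz(*T(*q),.07)))
for y in(-.05,0,.05): print("edge shut",y,O+R@[-.08,y,.1])
print("knob0",O+R@[-.114,-.05,.068],"hinge",O+R@[.08,0,.09])
# other things
for n,(u,v),z in(("mister",(266,104),.15),("gun tip",(122,240),.02),("gun nozzle r",(158,283),.03),("gun top",(127,275),.03),("wire",(121,155),.04)): p=onz("top",u,v,z);print(n,p,f(p))
E
```

```text
[[0.6301 0.2506 0.09  ]
 [0.4825 0.3033 0.09  ]
 [0.4101 0.0919 0.09  ]
 [0.564  0.0433 0.09  ]]
[np.float64(0.15666264166083058), np.float64(0.22345849406800347), np.float64(0.16144757204261592), np.float64(0.2175763878258664)]
o [0.5217 0.1723 0.09  ] -0.32143110967689487 -0.31945313800975256
lid corner [0.6442 0.2493 0.2536] 0.000631857075043409 [0.092  0.1118 0.2536] ang 94.181097990621 0.16401933533531105
lid corner [0.5735 0.0373 0.2539] 0.0017045565106650613 [ 0.0918 -0.1117  0.2539] ang 94.12168275049069 0.16428221725218722
knob [-0.1319 -0.0463  0.07  ]
knob [-0.0986 -0.0446  0.07  ]
edge shut -0.05 [0.43   0.1501 0.1   ]
edge shut 0 [0.4458 0.1975 0.1   ]
edge shut 0.05 [0.4616 0.245  0.1   ]
knob0 [0.3977 0.1608 0.068 ] hinge [0.5976 0.147  0.09  ]
mister [ 0.7498 -0.0147  0.15  ] [ 0.2755 -0.1053  0.15  ]
gun tip [0.3818 0.4054 0.02  ] [-0.2063  0.177   0.02  ]
gun nozzle r [0.2608 0.2905 0.03  ] [-0.2848  0.0298  0.03  ]
gun top [0.2821 0.3814 0.03  ] [-0.2934  0.1227  0.03  ]
wire [0.6327 0.4151 0.04  ] [0.0287 0.2654 0.04  ]
```

Lid ≈ 1.58 rad and bolt ≈ 4.5 mm. The measured sizes agree with the given ones: chest 157–161 x 218–223 mm, lid reach 164 mm. Next I'll close the fingers, rise and cross above the lid to behind it.

>>> step_arm([
  [0,0,35,0.04],
  [0,0,35,0.04],
  [0,0,30,0],
  [36,-31,0,0],
  [36,-31,0,0],
  [36,-31,0,0],
  [36,-31,0,0],
  [36,-31,0,0],
  [36,-31,0,0],
  [36,-31,0,0],
  [36,-31,0,0],
  [36,-31,0,0],
], fingers=0)

```text
clock: 1.3
position: [0.5381, 0.2265, 0.4035]
orientation: [[-0.95, 0.313, -0.001], [0.313, 0.95, -0.0], [0.001, -0.0, -1.0]]
force: [0.6, 0.4, -0.4]
opening: 0.0004
finger_force: 0.0
```

>>> step_arm([
  [36,-31,0,0],
  [36,-31,0,0],
  [36,-34,0,0],
  [0,0,0,0],
  [0,0,0,0],
  [0,0,0,0],
])

```text
clock: 1.9
position: [0.6444, 0.1327, 0.4036]
orientation: [[-0.95, 0.312, -0.001], [0.312, 0.95, 0.0], [0.001, -0.0, -1.0]]
force: [-1.0, 0.5, 0.6]
opening: -0.0002
finger_force: 0.0
```

>>> step_arm([
  [0,0,-30,0],
  [0,0,-30,0],
  [0,0,-30,0],
  [0,0,-23,0],
  [0,0,0,0],
  [0,0,0,0],
])

```text
clock: 2.5
position: [0.6444, 0.1332, 0.2919]
orientation: [[-0.95, 0.311, 0.0], [0.311, 0.95, 0.0], [-0.0, 0.0, -1.0]]
force: [-0.4, -1.0, 0.4]
opening: -0.0002
finger_force: 0.0
```

```bash
python3 - <<'E'
from cell import optics
import cv2
b=optics.capture("scene")[80:225,225:355,::-1];cv2.imwrite("pics/s1.png",cv2.resize(b,None,fx=4,fy=4,interpolation=cv2.INTER_CUBIC))
E
```

```text
(no output)
```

View pics/s1.png

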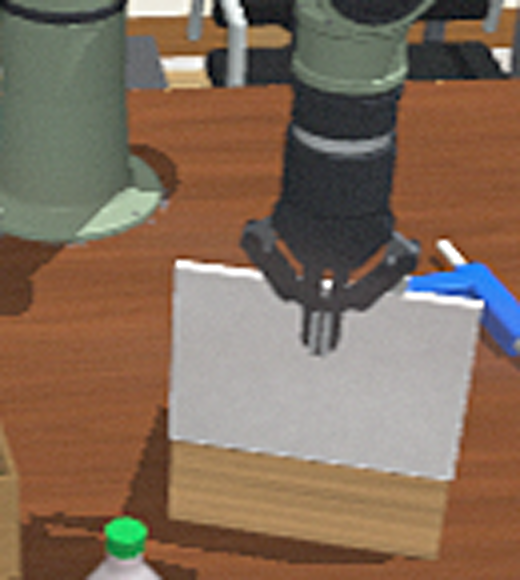

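The closed tips are at about (322,352) in the crop, in front of the lid's outer face and about 35 mm below its free edge. I'll work out the closing arc.

```bash
python3 - <<'E'
import numpy as np
from cell import telemetry
p=telemetry.get_state()["position"]*1e3
yaw=-.3205;c,s=np.cos(yaw),np.sin(yaw);prev=np.array([p[0],p[1],p[2]])
for t in [1.58,1.48,1.38,1.28,1.18,1.08,.98,.88,.78,.68,.58,.48,.38,.28,.18,.08,0]:
    r=130;x=80-r*np.cos(t)+10*np.sin(t)+11;z=90+r*np.sin(t)+10*np.cos(t)+73
    w=np.array([521.7+c*x,172.3+s*x,z]);print(t,w.round(),(w-prev).round(1));prev=w
E
```

```text
1.58 [619. 140. 293.] [-26.4   7.1   0.1]
1.48 [606. 144. 293.] [-12.4   4.1   0.5]
1.38 [594. 148. 293.] [-12.3   4.1  -0.8]
1.28 [582. 152. 290.] [-12.2   4.1  -2.1]
1.18 [570. 156. 287.] [-11.9   4.   -3.4]
1.08 [558. 160. 282.] [-11.6   3.8  -4.6]
0.98 [547. 164. 277.] [-11.1   3.7  -5.8]
0.88 [537. 167. 270.] [-10.5   3.5  -7. ]
0.78 [527. 171. 262.] [-9.7  3.2 -8. ]
0.68 [518. 173. 253.] [-8.9  3.  -9. ]
0.58 [510. 176. 243.] [-8.   2.7 -9.9]
0.48 [503. 179. 232.] [ -7.1   2.3 -10.7]
0.38 [497. 180. 221.] [ -6.    2.  -11.4]
0.28 [492. 182. 209.] [ -4.9   1.6 -12. ]
0.18 [488. 183. 196.] [ -3.7   1.2 -12.4]
0.08 [486. 184. 183.] [ -2.5   0.8 -12.8]
0 [485. 185. 173.] [ -1.2   0.4 -10.4]
```

>>> step_arm([
  [-9,3,0,0],
  [-9,2,0,0],
  [-8,2,0,0],
  [-6,2,0,0],
  [-6,2,0,0],
  [-6,2,-1,0],
  [-6,2,0,0],
  [-6,2,-1,0],
  [-6,2,-1,0],
  [-6,2,-2,0],
  [-6,2,-1,0],
])

```text
clock: 3.65
position: [0.5704, 0.1553, 0.2843]
orientation: [[-0.95, 0.312, -0.001], [0.312, 0.95, -0.0], [0.001, -0.0, -1.0]]
force: [2.6, 0.5, -0.6]
opening: 0.0001
finger_force: 1.1
```

>>> step_arm([
  [-6,2,-2,0],
  [-6,2,-3,0],
  [-6,2,-3,0],
  [-5,2,-3,0],
  [-5,2,-3,0],
  [-5,2,-4,0],
  [-5,1,-4,0],
  [-5,2,-4,0],
  [-4,1,-5,0],
  [-4,2,-4,0],
])

```text
clock: 4.65
position: [0.5195, 0.1729, 0.2493]
orientation: [[-0.95, 0.313, -0.001], [0.313, 0.95, -0.001], [0.0, -0.001, -1.0]]
force: [0.6, -1.3, 1.1]
opening: -0.0001
finger_force: 0.8
```

>>> step_arm([
  [-4,1,-5,0],
  [-4,1,-5,0],
  [-4,1,-5,0],
  [-3,1,-5,0],
  [-3,1,-6,0],
  [-3,1,-6,0],
  [-3,1,-6,0],
  [-2,1,-6,0],
  [-2,1,-6,0],
  [-2,0,-6,0],
])

```text
clock: 5.65
position: [0.49, 0.1821, 0.1933]
orientation: [[-0.95, 0.312, 0.0], [0.312, 0.95, 0.0], [-0.0, 0.0, -1.0]]
force: [1.8, 0.9, 0.3]
opening: 0.0
finger_force: 0.7
```

>>> step_arm([
  [-1,1,-6,0],
  [-1,0,-6,0],
  [-1,0,-5,0],
  [0,0,-4,0],
  [0,0,-2,0],
  [0,0,0,0],
])

```text
clock: 6.25
position: [0.4868, 0.1833, 0.1725]
orientation: [[-0.95, 0.312, 0.0], [0.312, 0.95, 0.001], [-0.0, 0.001, -1.0]]
force: [-5.1, -0.4, 17.5]
opening: -0.0002
finger_force: 8.8
```

17 N downward at the expected height, so the lid is shut. Next I'll move up and over to the right of the knob, then down in front of the chest.

>>> step_arm([
  [0,0,20,0],
  [0,0,20,0],
  [-28,-17,0,0],
  [-28,-17,0,0],
  [-28,-17,0,0],
  [-27,-17,0,0],
  [0,0,-25,0],
  [0,0,-25,0],
  [0,0,-25,0],
  [0,0,-10,0],
  [0,0,0,0],
  [0,0,0,0],
])

```text
clock: 7.45
position: [0.3763, 0.1151, 0.1262]
orientation: [[-0.95, 0.312, -0.0], [0.312, 0.95, -0.0], [0.0, -0.0, -1.0]]
force: [-0.7, -0.3, -0.1]
opening: 0.0002
finger_force: 0.0
```

```bash
python3 - <<'E'
from cell import optics
import cv2,numpy as np
a=optics.capture("top")[130:270,140:280,::-1];b=optics.capture("scene")[95:235,230:370,::-1]
cv2.imwrite("pics/s2.png",cv2.resize(np.hstack([a,b]),None,fx=2.8,fy=2.8,interpolation=cv2.INTER_CUBIC))
E
```

```text
(no output)
```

View pics/s2.png

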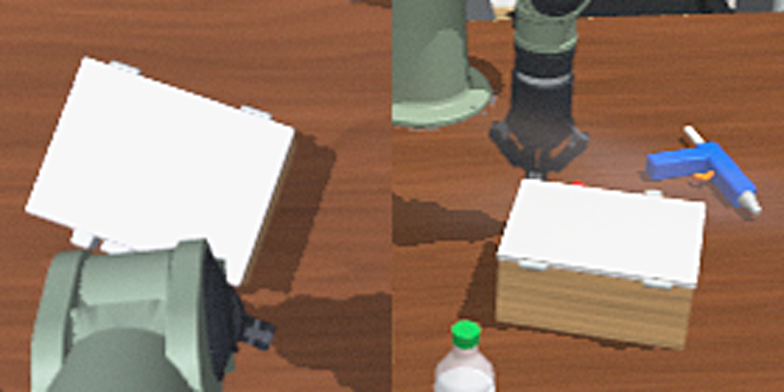

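The lid lies flat and shut. The fingertips are to the right of the red knob (red at (575,184) in the scene half). Now I'll push along the chest's +y.

>>> step_arm([
  [2,6,0,0],
  [2,6,0,0],
  [2,6,0,0],
  [2,6,0,0],
  [2,6,0,0],
  [2,6,0,0],
  [2,6,0,0],
  [2,6,0,0],
  [1,3,0,0],
  [1,3,0,0],
])

```text
clock: 8.55
position: [0.3942, 0.1693, 0.1259]
orientation: [[-0.95, 0.312, 0.0], [0.312, 0.95, -0.0], [-0.0, -0.0, -1.0]]
force: [-0.4, -1.6, 1.5]
opening: -0.0001
finger_force: 1.1
```

>>> step_arm([
  [1,3,0,0],
  [1,3,0,0],
  [0,0,0,0],
])

```text
clock: 8.85
position: [0.3962, 0.1755, 0.1259]
orientation: [[-0.95, 0.312, 0.0], [0.312, 0.95, 0.001], [0.0, 0.001, -1.0]]
force: [0.4, -0.7, -0.6]
opening: -0.0001
finger_force: 0.2
```

>>> step_arm([
  [1,3,0,0],
  [1,3,0,0],
  [1,2,0,0],
  [0,0,0,0],
])

```text
clock: 9.25
position: [0.3989, 0.1835, 0.1258]
orientation: [[-0.95, 0.312, -0.001], [0.312, 0.95, 0.001], [0.001, 0.0, -1.0]]
force: [-0.6, -0.7, 0.5]
opening: -0.0004
finger_force: 0.4
```

>>> step_arm([
  [0,2,0,0],
  [0,0,0,0],
])

```text
clock: 9.45
position: [0.3993, 0.1852, 0.1259]
orientation: [[-0.95, 0.312, 0.0], [0.312, 0.95, 0.0], [-0.0, 0.0, -1.0]]
force: [-0.2, -1.3, -1.0]
opening: 0.0001
finger_force: 0.6
```

>>> step_arm([
  [1,2,0,0],
  [0,2,0,0],
  [0,0,0,0],
])

```text
clock: 9.75
position: [0.3995, 0.1867, 0.1258]
orientation: [[-0.949, 0.314, -0.001], [0.314, 0.949, -0.008], [-0.002, -0.008, -1.0]]
force: [-0.8, -11.5, 4.5]
opening: 0.0003
finger_force: 5.8
```

>>> step_arm([
  [1,2,0,0],
  [0,0,0,0],
])

```text
clock: 9.95
position: [0.3997, 0.1872, 0.1257]
orientation: [[-0.949, 0.314, -0.002], [0.314, 0.949, -0.012], [-0.002, -0.012, -1.0]]
force: [-2.9, -17.5, 9.8]
opening: -0.0001
finger_force: 8.9
```

The force climbed to 17 N where the end stop should be. I'll back off, rise clear and check.

>>> step_arm([
  [-2,-6,0,0],
  [-4,-12,0,0],
  [-6,-18,0,0],
  [-20,-5,0,0],
  [0,0,30,0],
  [0,0,40,0],
  [0,0,40,0],
  [0,-40,40,0],
  [0,-40,0,0],
  [0,-40,0,0],
  [0,0,0,0],
  [0,0,0,0],
])

```text
clock: 11.15
position: [0.3689, 0.0342, 0.2712]
orientation: [[-0.949, 0.315, 0.0], [0.315, 0.949, 0.001], [0.0, 0.001, -1.0]]
force: [1.0, 0.5, 0.2]
opening: -0.0003
finger_force: 0.0
```

```bash
python3 - <<'E'
from cell import optics
from h import *
im=optics.capture("top"); a=im[130:270,140:280,::-1];b=optics.capture("scene")[95:235,230:370,::-1]
cv2.imwrite("pics/s3.png",cv2.resize(np.hstack([a,b]),None,fx=2.8,fy=2.8,interpolation=cv2.INTER_CUBIC))
h=cv2.cvtColor(im,cv2.COLOR_RGB2HSV);m=((h[...,0]<6)|(h[...,0]>174))&(h[...,1]>180)&(h[...,2]>90)
m[:, 280:]=0;m[:130]=0;v,u=np.nonzero(m);print(len(u),u.mean(),v.mean())
p=onz("top",u.mean(),v.mean(),.072);c,s=np.cos(-.3205),np.sin(-.3205);d=p[:2]-[.5217,.1723];print("knob",c*d[0]+s*d[1],-s*d[0]+c*d[1])
E
```

```text
62 185.8709677419355 230.7741935483871
knob -0.11713495729645125 -0.0026897707180986927
```

View pics/s3.png

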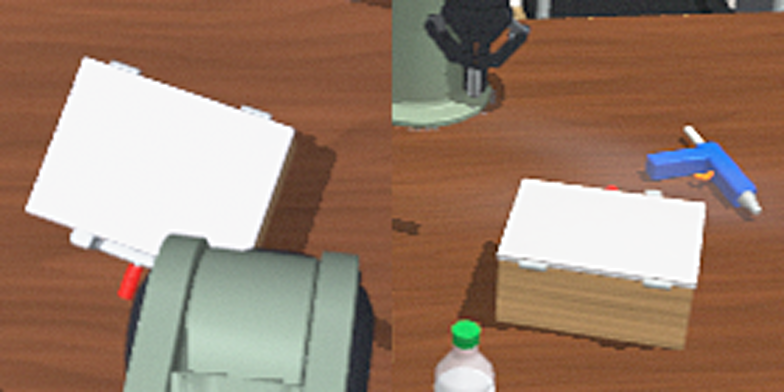

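The picture shows the lid shut and the knob at (130,282), measured at chest y ≈ -3 mm. That means the bolt is about 45 mm across, at its stop. The arm is clear.

```bash
python3 -c "
from cell import bot
print(bot.job_done())"
```

```text
the job is handed in; nothing more can be done
None
```

The lid was pushed gently shut, the bolt is fully across through the lug (about 45 mm, at its end stop), the arm is clear of everything, and the job is handed in; no verdict was returned.

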